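# Put the dried prints back on the picture ledge

### The job

Take the two small framed prints off their drying stands and stand them side by side on the black raised picture ledge, feet down in its groove and leaning back against it, pictures facing out of the ledge's open front: the leaf print centred on the green tab, the flower print centred on the red tab. Set them down rather than drop them, never let one fall onto the worktop, and do not knock or shove the other things about.

Things in the scene. Friction and masses are not known exactly. Their poses are not given: they have to be found in the camera images.
- print_leaf: wooden picture frame with a green leaf print, 100 mm wide (y), 130 high (z), 14 thick (x), about 160 g. Origin: centre of its bottom face. z runs up the frame, x out of the picture side, y along its width. Starts leaning back in stand_leaf, foot behind the lip; its upper 60 mm is free on both sides to grip across the 14 mm.
- print_flower: wooden picture frame with a red flower print, 100 mm wide (y), 130 high (z), 14 thick (x), about 160 g. Origin: centre of its bottom face. z runs up the frame, x out of the picture side, y along its width. Starts leaning back in stand_flower, foot behind the lip; its upper 60 mm is free on both sides to grip across the 14 mm.
- stand_leaf: white metal drying stand with the leaf print, fixed to the worktop, 90 mm wide. Origin on the worktop, 30 under the inner corner of its groove; x is its open front, the way the picture faces. Groove 28 wide and 70 long, leaning back 24 degrees from vertical; back plate 70 high along the slope, lip 12 high. Feet reach 80 behind and 50 before the origin.
- stand_flower: white metal drying stand with the flower print, fixed to the worktop, 90 mm wide. Origin on the worktop, 30 under the inner corner of its groove; x is its open front, the way the picture faces. Groove 28 wide and 70 long, leaning back 32 degrees from vertical; back plate 70 high along the slope, lip 12 high. Feet reach 80 behind and 50 before the origin.
- ledge: black raised picture ledge 280 mm long (along its y), fixed on two feet 110 deep. Origin on the worktop under the middle of point ledge_groove; x is its open front, where pictures must face. A print properly seated leans back (top towards -x) 28 degrees, with its origin at x = 6, z = 88 mm in this frame.
- ledge_groove (a point): middle of the inner corner where the ledge's back plate meets its groove floor, 85 mm above the worktop. The plate leans back 28 degrees from vertical, 70 high along the slope, so a print's upper 60 mm stands clear; the floor is square to the plate, 28 wide, closed in front by a lip 12 high and 8 thick.
- tab_green: green tab, 40 mm wide, clipped over the front and top of the ledge's lip, marking the middle of the leaf print's place. Axes as the ledge's; origin in the ledge's frame at x = 33, z = 90, y = 75 or -75. A seated print's origin is 27 behind it (-x) and 2 below. Nothing to hit.
- tab_red: red tab, the same as tab_green, at the other place; marks the middle of the flower print's place
- print_leaf_top (a point): middle of the leaf print's top edge
- print_flower_top (a point): middle of the flower print's top edge
- print_leaf_front (a point): imaginary point 100 straight out in front of the middle of the leaf print's picture side
- print_flower_front (a point): the same for the flower print
- ball_jar: clear round jar of white wool dryer balls with a wooden lid, 88 across, 135 high (mm); bystander, origin under its centre
- plant: small green plant in a terracotta pot, pot 68 across and 60 high, leaves (they give way) to about 127 high (mm); bystander, origin under its centre
- clothes_brush: wooden clothes brush lying bristles down, 50 x 130 (along its y), 35 high (mm); bystander, origin under its centre
- stain_bottle: white bottle with blue cap, 54 across, 150 high (mm); bystander, origin under its centre
- starch_can: aluminium can with blue band, 54 across, 140 high (mm); bystander, origin under its centre
- button_jar: low amber glass jar with brass cap, 66 across, 70 high (mm); bystander, origin under its centre
- thread_spool: orange thread spool standing on end, 36 across, 45 high (mm); bystander, origin under its centre
- soap_tin: flat green soap tin, 60 x 85, 30 high (mm); bystander, origin under its centre
There are look-alikes about, which are no part of the job. What is shaped like the print_leaf but orange or purple is not meant.

How it is judged:
At the end, for the whole second after the job is handed in: Each print rests in the ledge's groove at its own tab: within 20 mm of the tab's middle along the ledge, foot in the groove (6 mm behind to 16 mm before and 4 mm below to 10 mm above its seat), leaning back 23 to 41 degrees, square within 8 degrees, picture to the open front, still (x of print_leaf in the frame of tab_green between -0.0326 and -0.0106 m and y of print_leaf in the frame of tab_green between -0.02 and 0.02 m and z of print_leaf in the frame of tab_green between -0.0056 and 0.0084 m and angle between print_leaf's own z axis and vertical between 0.401426 and 0.715585 rad and angle between the y axis of each of print_leaf, print_flower and the y axis of ledge, either way round below 0.14 rad and x of print_leaf_front in the frame of tab_green above 0 m and x of print_leaf_top in the frame of tab_green below -0.05 m and linear speed of each of print_leaf, print_flower below 0.02 m/s and angular speed of each of print_leaf, print_flower below 0.2 rad/s and contact force between each of print_leaf, print_flower and ledge above 0.2 N and x of print_flower in the frame of tab_red between -0.0326 and -0.0106 m and y of print_flower in the frame of tab_red between -0.02 and 0.02 m and z of print_flower in the frame of tab_red between -0.0056 and 0.0084 m and angle between print_flower's own z axis and vertical between 0.401426 and 0.715585 rad and x of print_flower_front in the frame of tab_red above 0 m and x of print_flower_top in the frame of tab_red below -0.05 m); the robot touches nothing.
It fails at once if a bystander is shoved (more than 30 mm) or knocked over (distance of any of ball_jar, plant, clothes_brush, stain_bottle, starch_can, button_jar, thread_spool, soap_tin from where it was at the start of the episode above 0.03 m or angle between any of ball_jar, plant, clothes_brush, stain_bottle, starch_can, button_jar, thread_spool, soap_tin's own z axis and vertical above 0.5 rad).
It fails at once if a print falls onto the worktop (height (world z) of any of print_leaf, print_flower below 0.02 m or height (world z) of any of print_leaf_top, print_flower_top below 0.04 m).
It fails at once if a print is dropped: it moves faster than 0.6 m/s while the fingers do not touch it ((linear speed of print_leaf above 0.6 m/s and contact force between print_leaf and the fingers below 0.02 N) or (linear speed of print_flower above 0.6 m/s and contact force between print_flower and the fingers below 0.02 N)).
It also fails if it takes over 64 s, if anything falls off the work surface, if the arm or the gripper's body presses on something with over 40 N, if the wrist force passes 120 N, or if a joint passes its speed limit or range.

### The arm

A 6-joint arm with a two-finger parallel gripper is mounted at the origin on the work surface. World frame = base frame: x ahead of the robot, y to its left, z up, the work surface at z = 0. Lengths are in m, angles in rad, forces in N, time in s.
With the tool pointing down it reaches from about 0.35 to 0.975 m from the base axis. Payload 17.4 kg.
Tool frame: the origin (TCP) lies at the centre of the arm's flange, where the gripper is bolted on; the fingertips stand 173 mm ahead of it and the grasp point (between the pads) lies 155 mm ahead of it (robot.tip_extent is the distance from the TCP to the fingertips, in m); z points along the fingers, y is the line along which they close (so a half turn about z gives the same grasp; the last joint's range is limited). The gripper opens to 85 mm and grips with 20 to 120 N. Pads are 22 mm wide; open, the fingers measure 114 mm over their backs; the gripper's body (76 mm by 85 mm) begins 54 mm behind the grasp point. The pads swing forward as they close: fully open they stand 13 mm farther back than shut.
Start: joints at [1.263, 0.116, 1.442, -0, 1.584, -0.038], TCP at [0.18, 0.651, 0.405] pointing down, gripper open.
Joint ranges: [-2.83, 2.83], [-0.83, 2.19], [0.07, 2.5], [-1.14, 4.28], [0.01, 3], [-2.97, 2.97]. Speed limits (rad/s): [1.89, 1.89, 2.22, 3.14, 3.14, 3.14].

### API

Orientations are given as a unit quaternion [x, y, z, w].
In Python, from cell import robot gives the robot as it stands.
- The arm moves only by the tool send_rows, never from a script. Its argument "steps" is a list of rows, each a list of 3 entries, a list of its own where there are three numbers: the shift along the tool's x, y, z in mm, then the turn, a rotation vector about the tool's x, y, z in rad, then the closure in counts, from 0 (fully open) to 255 (shut). A call has exactly 8 rows; each row shifts and turns the commanded pose from where the row before left it, along the tool's axes as they then stand; what a row does not reach is not made up. A row lasts 1/8 s, in which the tool goes at most 62.5 mm and 10.7 degrees, less where a joint would pass 70% of its speed; a pose out of reach is approached as far as the arm can. A call is refused whole if a number of a shift passes 62.5 or a number of a turn 0.188, either way. A call with a gripper value outside its range is refused whole. The fingers move at their own pace and stop on an object; "force" is the grip in N (left out, the last holds). Time passes only in rows, so rows that do not move let the fingers close, or fill a call up. It gives the time, the measured TCP pose, the force, the opening and the grip force at its end, in the units of the state.
- robot.get_state(): the state, without advancing time (a new reading comes with each control period).
- robot.grab_frame(name): name is "scene" or "top" or "wrist"; returns the picture (480x640x3 uint8, red, green, blue); there is no depth.
- robot.get_calibration(name): a dict with "fx", "fy", "cx", "cy" (pixels), "k1" (the pictures are not rectified: a ray, as slopes to the right and down, at radius r is drawn at 1 + k1 r^2 times it, then the intrinsics apply), "rvec" (rotation vector, rad) and "tvec" (3), from world to camera coordinates, as OpenCV has them; the wrist camera has in their place "mount" (4x4, takes a point from camera to tool coordinates, whose origin is the TCP and whose axes are the flange's). Camera axes: x right, y down, z forward; pixel columns grow to the right and rows downward; lengths in m; the calibration is good to about 2 mm. A picture is of the moment at which its call begins: read the wrist's pose just before it. get_calibration takes no time and is no camera call.
- robot.job_done(): hands the job in; it is judged then, once.
The state is a dict: "t": time; "joint_pos": joint angles; "joint_vel": joint speeds; "joint_torque": joint torques, N m; "eef_pos": TCP position; "orientation": TCP orientation; "ft_force": force on the tool from outside, world axes, zero at the start; "ft_torque": the same for the moment, N m; "finger_gap": finger opening in m; "grip_force": force on a finger pad.
Only numpy, scipy, OpenCV 4.12 (cv2) and the standard library are available. Lean on these libraries where they do the work, as an engineer would, in place of code of your own. Each camera call takes 0.05 s, during which the arm holds its last target. There are 200 camera calls.

## Working session

There is one attempt and no reset: what is moved stays moved. The work goes in short steps, Python scripts to look and compute and a tool call to move; the robot and the scene stay as the last step left them, time stands still between calls to the robot, and variables do not carry over. Pictures are saved under pics/ and viewed, at most 10 in all, crops included, and the job is handed in when it is done.

Besides the shell and the picture viewer there is one more tool, called after ">>>" by a JSON object that holds its "fn" and its "kwargs". send_rows: Moves the arm, as the interface text tells. Its arguments: {"type":"object","properties":{"steps":{"type":"array"},"force":{"type":"number"}},"required":["steps"]}

```bash
mkdir -p pics; ls
python3 - <<'E'
from cell import robot
import cv2,numpy as np
s=robot.get_state();print(s['t'],s['eef_pos'],s['orientation'],s['finger_gap'])
for n in("scene","top","wrist"):
    im=robot.grab_frame(n);cv2.imwrite(f'pics/{n}0.png',im[:,:,::-1]);print(n,robot.get_calibration(n))
E
```

```text
pics
0.0 [0.17993084 0.65058566 0.40395736] [ 1.34499419e-01  9.90913502e-01 -5.71383269e-04 -1.03070275e-04] 0.08509545383059262
scene {'fx': 507.7325033475389, 'fy': 507.7325033475389, 'cx': 316.879659302363, 'cy': 242.7213825088672, 'k1': 0.010454742984300306, 'rvec': array([ 1.32248954,  1.97759247, -1.07514578]), 'tvec': array([ 0.18278436, -0.18143529,  1.52865821])}
top {'fx': 558.6405896127087, 'fy': 558.6405896127087, 'cx': 314.460877728161, 'cy': 247.0195659786656, 'k1': -0.1515258167442045, 'rvec': array([ 2.12628654, -2.12769028,  0.22717826]), 'tvec': array([0.0084607 , 0.52539918, 1.44781833])}
wrist {'fx': 340.7998768698479, 'fy': 340.7998768698479, 'cx': 318.8922937118775, 'cy': 238.4907904754708, 'k1': -0.061873340319504304, 'mount': array([[ 7.46410050e-04, -9.61947767e-01, -2.73232385e-01,
         6.90580823e-02],
       [ 9.99999486e-01,  9.05647929e-04, -4.56667453e-04,
        -2.66425936e-04],
       [ 6.86742581e-04, -2.73231904e-01,  9.61947948e-01,
         3.10638374e-02],
       [ 0.00000000e+00,  0.00000000e+00,  0.00000000e+00,
         1.00000000e+00]])}
```

View pics/top0.png

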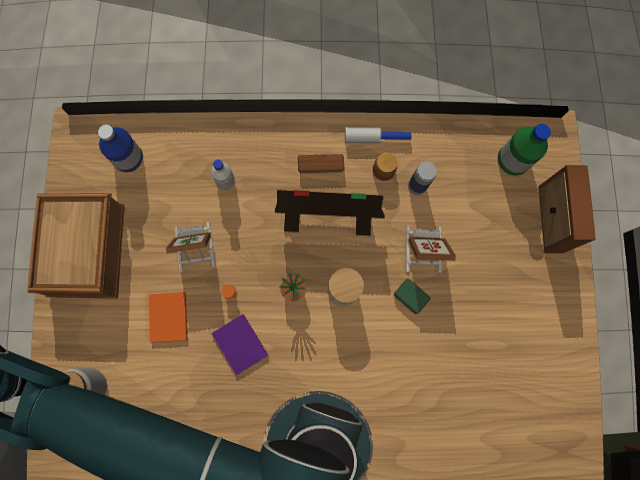

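View pics/scene0.png

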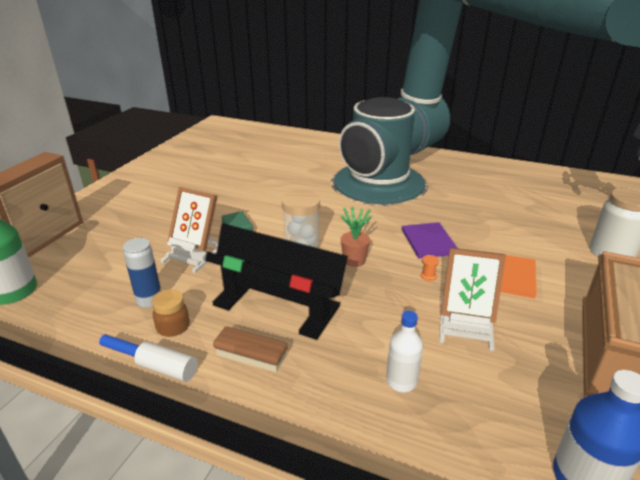

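The leaf print is at top (190,241) / scene (473,286). The flower print is at top (430,246) / scene (193,221). The ledge front faces +x, with the red tab at top (301,193) and the green tab at (358,196). Orange (168,317) and purple (240,345) lie flat and are look-alikes: they have no leaf or flower picture and no stand. Next I'll triangulate the paper corners and tabs.

```bash
cat > h.py <<'E'
import cv2,numpy as np
from scipy.spatial.transform import Rotation as R
from cell import robot
def ray(n,uv,st=None):
    c=robot.get_calibration(n);K=np.array([[c['fx'],0,c['cx']],[0,c['fy'],c['cy']],[0,0,1]])
    p=cv2.undistortPoints(np.float64(uv).reshape(-1,1,2),K,np.array([c['k1'],0,0,0.]))[:,0]
    d=np.c_[p,np.ones(len(p))]
    if n=='wrist':
        M=np.eye(4);M[:3,:3]=R.from_quat(st['orientation']).as_matrix();M[:3,3]=st['eef_pos'];M=M@c['mount']
        return M[:3,3],(M[:3,:3]@d.T).T
    Rm=cv2.Rodrigues(c['rvec'])[0];return -Rm.T@c['tvec'],d@Rm
def tri(r1,r2):
    o=[]
    for a,b in zip(r1[1],r2[1]):
        s=np.linalg.lstsq(np.c_[a,-b],r2[0]-r1[0],rcond=None)[0]
        p,q=r1[0]+s[0]*a,r2[0]+s[1]*b;o.append([*(p+q)/2,np.linalg.norm(p-q)])
    return np.array(o)
def comp(mask,box):
    x0,y0,x1,y1=box;m=np.zeros_like(mask);m[y0:y1,x0:x1]=mask[y0:y1,x0:x1]
    return max(cv2.findContours(m,cv2.RETR_EXTERNAL,cv2.CHAIN_APPROX_NONE)[0],key=cv2.contourArea)
def quad(c):
    h=cv2.convexHull(c)
    for e in np.arange(1,12,.25):
        a=cv2.approxPolyDP(h,e,True)
        if len(a)<=4:return a[:,0].astype(float)
def cen(c):
    m=cv2.moments(c);return [m['m10']/m['m00'],m['m01']/m['m00']]
E
cat > m0.py <<'E'
from h import *
I={n:cv2.imread(f'pics/{n}0.png') for n in('top','scene')}
H={n:cv2.cvtColor(I[n],cv2.COLOR_BGR2HSV) for n in I}
white={n:((H[n][...,1]<50)&(H[n][...,2]>150)).astype('u1') for n in I}
def order(q,n): # leftmost-top ordering in the camera: by y then x
    q=q[np.argsort(q[:,1])];a=q[:2][np.argsort(q[:2,0])];b=q[2:][np.argsort(q[2:,0])];return np.r_[a,b]
for nm,b in dict(leaf=dict(top=(165,228,215,252),scene=(440,248,506,322)),flower=dict(top=(405,230,458,262),scene=(168,185,216,250))).items():
    Q={}
    for n in b:
        Q[n]=order(quad(comp(white[n],b[n])),n)
        x0,y0,x1,y1=b[n];v=I[n].copy()
        for p in Q[n]:v[int(p[1]),int(p[0])]=(255,0,255)
        cv2.imwrite(f'pics/c_{nm}_{n}.png',cv2.resize(v[y0-10:y1+10,x0-10:x1+10],(400,300),interpolation=0))
    # top view: up=+x (picture bottom), left=+y ; scene: left=-y
    t=Q['top'][[3,2,1,0]];print(nm,Q['top'].tolist(),Q['scene'].tolist())
    P=tri(ray('top',t),ray('scene',Q['scene']));print(P.round(4)) # TL,TR,BL,BR seen from front
    P=P[:,:3];z=(P[0]+P[1]-P[2]-P[3]);z/=np.linalg.norm(z);y=(P[1]+P[3]-P[0]-P[2]);y/=np.linalg.norm(y);x=np.cross(y,z)
    print('c',P.mean(0),'z',z,'lean',np.degrees(np.arccos(z[2])),'y',y,'yaw',np.degrees(np.arctan2(-y[0],y[1])),'x',x, 'w,h',np.linalg.norm(P[1]-P[0]),np.linalg.norm(P[2]-P[0]))
for nm in('green','red'):
    u=[]
    for n,b in(('top',dict(green=(340,185,375,205),red=(285,185,320,202))[nm]),('scene',dict(green=(215,250,250,275),red=(280,270,320,297))[nm])):
        h=H[n];s=h[...,1]>120
        m=(s&(h[...,0]>45)&(h[...,0]<85)) if nm=='green' else (s&((h[...,0]<5)|(h[...,0]>172))&(h[...,2]>80))
        c=comp(m.astype('u1'),b);u.append(cen(c));print(nm,n,u[-1],cv2.contourArea(c),cv2.boundingRect(c))
    print(tri(ray('top',[u[0]]),ray('scene',[u[1]])))
v=[cv2.imread(f'pics/c_{a}_{b}.png') for a in('leaf','flower') for b in('top','scene')]
cv2.imwrite('pics/crops.png',np.vstack([np.hstack(v[:2]),np.hstack(v[2:])]))
E
python3 m0.py
```

```text
leaf [[199.0, 236.0], [202.0, 236.0], [195.0, 241.0], [200.0, 240.0]] [[455.0, 255.0], [498.0, 260.0], [441.0, 321.0], [489.0, 321.0]]
[[0.5242 0.2992 0.1466 0.0012]
 [0.52   0.344  0.1449 0.0639]
 [0.5641 0.3081 0.0192 0.0198]
 [0.5573 0.3542 0.0318 0.0601]]
c [0.54142788 0.3263716  0.08562355] z [-0.30478884 -0.07518697  0.94944757] lean 18.295968756490996 y [-0.11898082  0.98563928  0.11982807] yaw 6.883119211246355 x [0.94482233 0.07644379 0.30935766] w,h 0.04499178778972491 0.13376352647545195
flower [[436.0, 241.0], [441.0, 241.0], [437.0, 252.0], [448.0, 252.0]] [[182.0, 192.0], [208.0, 198.0], [172.0, 249.0], [199.0, 244.0]]
[[ 0.4948 -0.33    0.1414  0.0011]
 [ 0.4871 -0.2865  0.1351  0.0369]
 [ 0.5495 -0.3445  0.0132  0.0036]
 [ 0.5337 -0.3037  0.0337  0.0502]]
c [ 0.51627576 -0.31616418  0.08083991] z [-0.40048226  0.12482119  0.90776298] lean 24.80198033343098 y [-0.26420585  0.95114775  0.15972862] yaw 15.524007281585707 x [0.8434792  0.17586781 0.34793931] w,h 0.04467788246941745 0.14020476618504227
green top [358.0, 196.0] 55.0 (351, 194, 15, 5)
green scene [232.29273504273505, 263.2236467236467] 234.0 (222, 255, 22, 18)
[[ 6.52844158e-01 -1.06467996e-01  1.03345648e-01  2.61970167e-05]]
red top [301.0, 193.0] 56.0 (294, 191, 15, 5)
red scene [300.2665441176471, 283.13357843137254] 272.0 (289, 275, 24, 18)
[[6.60584287e-01 4.41896739e-02 1.03371325e-01 2.00963899e-04]]
```

View pics/crops.png

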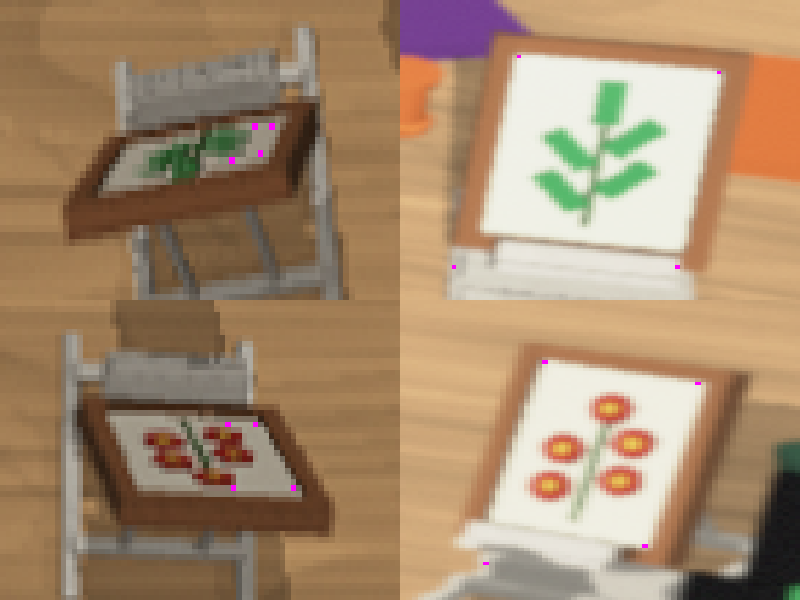

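The crop confirms the targets: wooden frame with the green leaf picture (top row), wooden frame with the red flower picture (bottom row). White stand metal spoiled the automatic corners, so I'm reading the paper corners off the crops.

```bash
cat > m1.py <<'E'
from h import *
D=dict(leaf=([[201.9,242.2],[172.5,246.3],[205.6,234.4],[177.75,238.1]],[[455.4,255.2],[498.8,260.6],[447.2,310.7],[491.5,316.7]]),
flower=([[450.1,254.3],[420.9,254.0],[441.9,239.6],[414.5,240.1]],[[182.65,192.3],[208.7,198.2],[173,239.6],[201,245.3]]))
for nm,(t,s) in D.items():
    P=tri(ray('top',t),ray('scene',s));print(nm);print(P.round(4));P=P[:,:3]
    z=(P[0]+P[1]-P[2]-P[3]);z/=np.linalg.norm(z);y=(P[1]+P[3]-P[0]-P[2]);y/=np.linalg.norm(y);x=np.cross(y,z)
    c=P.mean(0);print('c',c.round(4),'lean',np.degrees(np.arccos(z[2])).round(1),'zdir',np.degrees(np.arctan2(z[1],z[0])).round(1),'yaw',np.degrees(np.arctan2(-y[0],y[1])).round(1),'ytilt',np.degrees(np.arcsin(y[2])).round(1),'w,h',np.linalg.norm(P[1]-P[0]),np.linalg.norm(P[3]-P[1]),'origin',(c-.065*z-.007*x).round(4))
E
cat > plan.py <<'E'
# target pose of tool for a print frame: tool x=print y, tool y=print x, tool z=-print z
from h import *
def tool(origin,yaw,lean,h,back=0.):
    """grasp point h up the print's z, then back along it"""
    Rp=(R.from_euler('z',yaw,degrees=True)*R.from_euler('y',-lean,degrees=True)).as_matrix()
    z=Rp[:,2];return np.array(origin)+z*(h+.155+back),R.from_matrix(np.c_[Rp[:,1],Rp[:,0],-z])
def rows(p0,q0,p1,q1,n,g):
    """n rows, straight interpolation, rounded; prints result; shift along axes before turn"""
    rv=(q0.inv()*q1).as_rotvec()
    p,q=np.array(p0),q0;out=[]
    for i in range(n):
        tp=p0+(p1-p0)*(i+1)/n;s=np.round(q.inv().apply(tp-p)*1000,1);r=np.round((q.inv()*(q0*R.from_rotvec(rv*(i+1)/n))).as_rotvec(),3)
        p=p+q.apply(s/1000);q=q*R.from_rotvec(r);out.append([s.tolist(),r.tolist(),g])
    while len(out)%8:out.append([[0,0,0],[0,0,0],g])
    for k in range(0,len(out),8):print(out[k:k+8])
    print('end',p.round(4),q.as_quat().round(5).tolist(),'err',np.abs(p-p1).max().round(5),'max turn',np.abs([o[1] for o in out]).max())
    return p,q
def cur():
    s=robot.get_state();return np.array(s['eef_pos']),R.from_quat(s['orientation'])
E
python3 m1.py
```

```text
leaf
[[0.5191 0.2973 0.1423 0.0058]
 [0.5084 0.3731 0.143  0.0079]
 [0.5616 0.305  0.0425 0.0024]
 [0.5507 0.3829 0.0446 0.0068]]
c [0.535  0.3396 0.0931] lean 23.6 zdir -168.3 yaw 8.0 ytilt 1.1 w,h 0.07655712763446654 0.10754301175388566 origin [0.5541 0.344  0.0308]
flower
[[ 0.4888 -0.335   0.1372  0.0041]
 [ 0.4905 -0.2608  0.137   0.0006]
 [ 0.5473 -0.3394  0.0399  0.0057]
 [ 0.5454 -0.2627  0.0418  0.0055]]
c [ 0.518  -0.2995  0.089 ] lean 30.5 zdir 176.8 yaw 0.0 ytilt 0.6 w,h 0.07422460469464204 0.1099612176969453 origin [ 0.5449 -0.3013  0.0294]
```

Run:
```python
from plan import *
p,q=cur();rows(p,q,*tool([.554,.344,.0325],9,24,.105,.09),16,0)
```

```text
[[[-19.5, -15.9, 3.3], [-0.023, -0.015, 0.07], 0], [[-20.6, -14.6, 3.2], [-0.024, -0.015, 0.071], 0], [[-21.5, -13.2, 3.2], [-0.023, -0.015, 0.07], 0], [[-22.3, -11.7, 3.2], [-0.023, -0.015, 0.071], 0], [[-23.1, -10.2, 3.3], [-0.023, -0.015, 0.07], 0], [[-23.6, -8.6, 3.5], [-0.024, -0.015, 0.07], 0], [[-24.2, -7.0, 3.6], [-0.023, -0.015, 0.071], 0], [[-24.5, -5.4, 3.8], [-0.023, -0.015, 0.07], 0]]
[[[-24.8, -3.7, 4.2], [-0.023, -0.014, 0.071], 0], [[-25.0, -2.1, 4.3], [-0.024, -0.015, 0.07], 0], [[-24.9, -0.5, 4.8], [-0.023, -0.015, 0.071], 0], [[-24.9, 1.3, 5.1], [-0.023, -0.015, 0.07], 0], [[-24.6, 2.8, 5.5], [-0.024, -0.015, 0.07], 0], [[-24.3, 4.4, 6.0], [-0.023, -0.015, 0.071], 0], [[-23.9, 6.0, 6.5], [-0.023, -0.015, 0.07], 0], [[-23.3, 7.4, 7.0], [-0.024, -0.015, 0.071], 0]]
end [0.4134 0.3217 0.3522] [0.6354, 0.74361, 0.15824, 0.13514] err 5e-05 max turn 0.071
```

>>> {"fn": "send_rows", "kwargs": {"steps": [[[-19.5,-15.9,3.3],[-0.023,-0.015,0.07],0],[[-20.6,-14.6,3.2],[-0.024,-0.015,0.071],0],[[-21.5,-13.2,3.2],[-0.023,-0.015,0.07],0],[[-22.3,-11.7,3.2],[-0.023,-0.015,0.071],0],[[-23.1,-10.2,3.3],[-0.023,-0.015,0.07],0],[[-23.6,-8.6,3.5],[-0.024,-0.015,0.07],0],[[-24.2,-7.0,3.6],[-0.023,-0.015,0.071],0],[[-24.5,-5.4,3.8],[-0.023,-0.015,0.07],0]], "force": 40}}

```text
t: 1.15
eef_pos: [0.297, 0.4854, 0.3784]
orientation: [0.404, 0.908, 0.083, 0.071]
ft_force: [0.7, 0.2, 0.2]
finger_gap: 0.0854
grip_force: 0.0
```

>>> {"fn": "send_rows", "kwargs": {"steps": [[[-24.8,-3.7,4.2],[-0.023,-0.014,0.071],0],[[-25.0,-2.1,4.3],[-0.024,-0.015,0.07],0],[[-24.9,-0.5,4.8],[-0.023,-0.015,0.071],0],[[-24.9,1.3,5.1],[-0.023,-0.015,0.07],0],[[-24.6,2.8,5.5],[-0.024,-0.015,0.07],0],[[-24.3,4.4,6.0],[-0.023,-0.015,0.071],0],[[-23.9,6.0,6.5],[-0.023,-0.015,0.07],0],[[-23.3,7.4,7.0],[-0.024,-0.015,0.071],0]]}}

```text
t: 2.15
eef_pos: [0.4137, 0.321, 0.3523]
orientation: [0.636, 0.743, 0.159, 0.135]
ft_force: [0.3, -0.7, 1.3]
finger_gap: 0.0854
grip_force: 0.0
```

Run:
```python
from plan import *
s=robot.get_state();im=robot.grab_frame('wrist');cv2.imwrite('pics/w1.png',im[:,:,::-1])
print(s['t'],s['eef_pos'],s['orientation'],s['joint_pos'],s['ft_force'])
# predicted pixel of print top corners
c=robot.get_calibration('wrist');M=np.eye(4);M[:3,:3]=R.from_quat(s['orientation']).as_matrix();M[:3,3]=s['eef_pos'];M=np.linalg.inv(M@c['mount'])
Rp=(R.from_euler('z',9,degrees=True)*R.from_euler('y',-24,degrees=True))
for v in([.007,.05,.13],[.007,-.05,.13],[-.007,.05,.13],[-.007,-.05,.13]):
    P=M@np.r_[np.array([.554,.344,.0325])+Rp.apply(v),1];print((P[:2]/P[2]*c['fx']+[c['cx'],c['cy']]).round(1))
```

```text
2.15 [0.41373421 0.32095497 0.35231176] [0.63627485 0.74273549 0.15880623 0.13519948] [ 0.65429144 -0.2917013   1.92402347 -0.21539282  1.14391677  0.55334824] [ 0.26148009 -0.68756114  1.33374042]
[330.5 176. ]
[329.4 337.2]
[304.9 176.1]
[307.1 337.2]
```

View pics/w1.png

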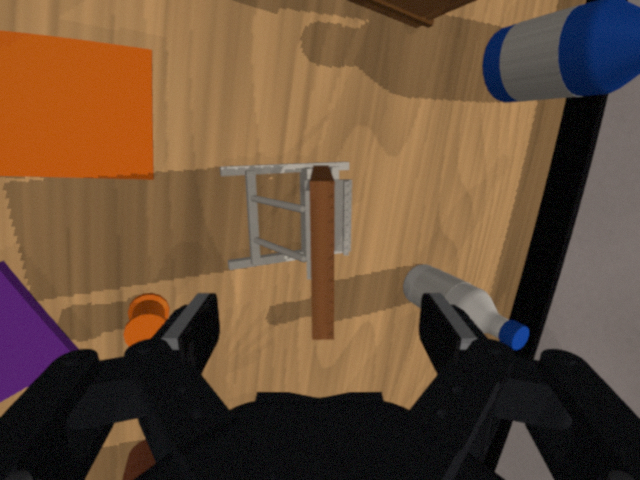

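The leaf print is seen edge-on from above at x 310–334, y 181–338 px, within 3 mm of the estimate, with the fingers straddling it. I'll shift +2 mm in tool y, advance 90 mm and grip.

>>> {"fn": "send_rows", "kwargs": {"steps": [[[0,1,15],[0,0,0],0],[[0,1,15],[0,0,0],0],[[0,0,15],[0,0,0],0],[[0,0,15],[0,0,0],0],[[0,0,15],[0,0,0],0],[[0,0,10],[0,0,0],0],[[0,0,5],[0,0,0],0],[[0,0,0],[0,0,0],0]]}}

```text
t: 3.2
eef_pos: [0.4515, 0.3278, 0.2711]
orientation: [0.635, 0.744, 0.158, 0.135]
ft_force: [-0.7, -0.5, 0.7]
finger_gap: 0.0858
grip_force: 0.0
```

>>> {"fn": "send_rows", "kwargs": {"steps": [[[0,0,0],[0,0,0],255],[[0,0,0],[0,0,0],255],[[0,0,0],[0,0,0],255],[[0,0,0],[0,0,0],255],[[0,0,0],[0,0,0],255],[[0,0,0],[0,0,0],255],[[0,0,0],[0,0,0],255],[[0,0,0],[0,0,0],255]], "force": 40}}

```text
t: 4.2
eef_pos: [0.4515, 0.3278, 0.2714]
orientation: [0.635, 0.743, 0.159, 0.135]
ft_force: [-1.2, -1.9, 5.0]
finger_gap: 0.0138
grip_force: 39.9
```

```bash
cat >> plan.py <<'E'
YAW=-2.9;L=R.from_euler('z',YAW,degrees=True)
ORG=np.array([(.65284+.66058)/2,(-.10647+.04419)/2,0])-L.apply([.031,0,0])
def seat(side,off=0.):  # off: along print x, clear of the plate
    c,s=np.cos(np.radians(28)),np.sin(np.radians(28))
    return ORG+L.apply([.006+off*c,.075*side,.088+off*s])
E
python3 - <<'E'
from plan import *
print(ORG)
p,q=cur();z=q.apply([0,0,-1]);p,q=rows(p,q,p+z*.2,q,8,255)
print(seat(-1));rows(p,q,*tool(seat(-1,.006),YAW,28,.106,.12),16,255)
E
```

```text
[ 0.6257497  -0.02957162  0.        ]
[[[-0.0, -0.0, -25.0], [0.0, 0.0, 0.0], 255], [[0.0, -0.0, -25.0], [0.0, 0.0, 0.0], 255], [[0.0, -0.0, -25.0], [0.0, 0.0, 0.0], 255], [[0.0, -0.0, -25.0], [0.0, 0.0, 0.0], 255], [[0.0, -0.0, -25.0], [0.0, 0.0, 0.0], 255], [[0.0, -0.0, -25.0], [0.0, 0.0, 0.0], 255], [[0.0, -0.0, -25.0], [0.0, 0.0, 0.0], 255], [[0.0, -0.0, -25.0], [0.0, 0.0, 0.0], 255]]
end [0.3709 0.3149 0.4541] [0.63543, 0.74349, 0.15882, 0.13504] err 0.0 max turn 0.0
[ 0.62794755 -0.10477913  0.088     ]
[[[-26.2, 0.4, 2.0], [-0.004, -0.006, 0.012], 255], [[-26.2, 0.7, 2.1], [-0.005, -0.005, 0.011], 255], [[-26.1, 0.9, 2.3], [-0.004, -0.006, 0.012], 255], [[-26.1, 1.3, 2.4], [-0.004, -0.006, 0.011], 255], [[-26.1, 1.6, 2.6], [-0.004, -0.006, 0.012], 255], [[-26.1, 1.8, 2.8], [-0.005, -0.005, 0.012], 255], [[-26.0, 2.2, 2.9], [-0.004, -0.006, 0.011], 255], [[-25.9, 2.4, 3.0], [-0.004, -0.006, 0.012], 255]]
[[[-26.0, 2.7, 3.3], [-0.005, -0.006, 0.012], 255], [[-25.8, 3.0, 3.4], [-0.004, -0.005, 0.011], 255], [[-25.8, 3.3, 3.5], [-0.004, -0.006, 0.012], 255], [[-25.8, 3.6, 3.7], [-0.004, -0.006, 0.011], 255], [[-25.7, 3.8, 3.9], [-0.005, -0.006, 0.012], 255], [[-25.6, 4.2, 4.1], [-0.004, -0.005, 0.012], 255], [[-25.5, 4.4, 4.2], [-0.004, -0.006, 0.011], 255], [[-25.5, 4.7, 4.3], [-0.005, -0.006, 0.012], 255]]
end [ 0.4546 -0.096   0.4273] [0.70328, 0.6684, 0.16681, 0.17551] err 4e-05 max turn 0.012
```

>>> {"fn": "send_rows", "kwargs": {"steps": [[[0,0,-10],[0,0,0],255],[[0,0,-20],[0,0,0],255],[[0,0,-25],[0,0,0],255],[[0,0,-29],[0,0,0],255],[[0,0,-29],[0,0,0],255],[[0,0,-29],[0,0,0],255],[[0,0,-29],[0,0,0],255],[[0,0,-29],[0,0,0],255]]}}

```text
t: 5.2
eef_pos: [0.3704, 0.3148, 0.4541]
orientation: [0.636, 0.744, 0.158, 0.135]
ft_force: [-0.6, -0.3, -2.3]
finger_gap: 0.0136
grip_force: 40.5
```

>>> {"fn": "send_rows", "kwargs": {"steps": [[[-26.2,0.4,2.0],[-0.004,-0.006,0.012],255],[[-26.2,0.7,2.1],[-0.005,-0.005,0.011],255],[[-26.1,0.9,2.3],[-0.004,-0.006,0.012],255],[[-26.1,1.3,2.4],[-0.004,-0.006,0.011],255],[[-26.1,1.6,2.6],[-0.004,-0.006,0.012],255],[[-26.1,1.8,2.8],[-0.005,-0.005,0.012],255],[[-26.0,2.2,2.9],[-0.004,-0.006,0.011],255],[[-25.9,2.4,3.0],[-0.004,-0.006,0.012],255]]}}

```text
t: 6.2
eef_pos: [0.4127, 0.1087, 0.4399]
orientation: [0.671, 0.707, 0.162, 0.155]
ft_force: [0.4, 0.0, -2.5]
finger_gap: 0.0132
grip_force: 40.5
```

>>> {"fn": "send_rows", "kwargs": {"steps": [[[-26.0,2.7,3.3],[-0.005,-0.006,0.012],255],[[-25.8,3.0,3.4],[-0.004,-0.005,0.011],255],[[-25.8,3.3,3.5],[-0.004,-0.006,0.012],255],[[-25.8,3.6,3.7],[-0.004,-0.006,0.011],255],[[-25.7,3.8,3.9],[-0.005,-0.006,0.012],255],[[-25.6,4.2,4.1],[-0.004,-0.005,0.012],255],[[-25.5,4.4,4.2],[-0.004,-0.006,0.011],255],[[-25.5,4.7,4.3],[-0.005,-0.006,0.012],255]]}}

```text
t: 7.2
eef_pos: [0.4545, -0.0968, 0.4264]
orientation: [0.704, 0.668, 0.166, 0.175]
ft_force: [0.5, 0.8, -1.8]
finger_gap: 0.0135
grip_force: 40.6
```

Run:
```python
from plan import *
s=robot.get_state();w=robot.grab_frame('wrist')[:,:,::-1];sc=robot.grab_frame('scene')[:,:,::-1]
cv2.imwrite('pics/w2.png',w);cv2.imwrite('pics/s2.png',sc)
print(s['t'],s['eef_pos'],s['orientation'],s['finger_gap'],s['ft_force'])
cv2.imwrite('pics/v2.png',np.hstack([cv2.resize(w,(400,300)),cv2.resize(sc[110:350,150:410],(400,370))[:300]]))
```

```text
7.2 [ 0.45452591 -0.0968422   0.42641432] [0.70358985 0.66835781 0.16630512 0.17493361] 0.01351137431163568 [ 0.53200061  0.82571953 -1.81789039]
```

View pics/w2.png

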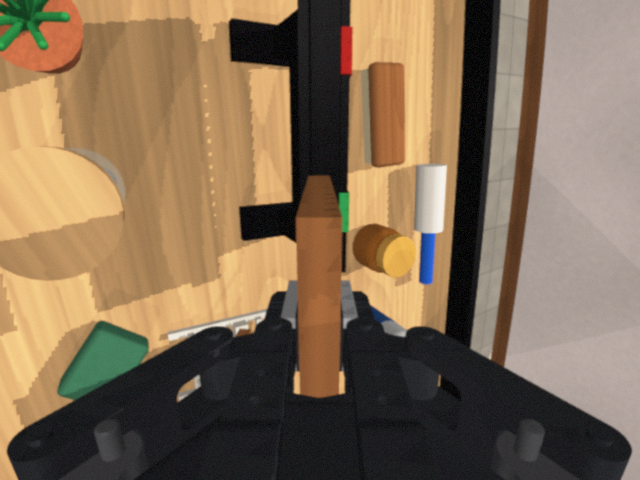

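The leaf print is held over the ledge. The red tab is at (346,50), the green tab at (344,212), and the ledge spans x 292–348. Next I'll check the ledge model against these pixels.

```bash
cat >> plan.py <<'E'
def proj(P,s):
    c=robot.get_calibration('wrist');M=np.eye(4);M[:3,:3]=R.from_quat(s['orientation']).as_matrix();M[:3,3]=s['eef_pos'];M=np.linalg.inv(M@c['mount'])
    K=np.array([[c['fx'],0,c['cx']],[0,c['fy'],c['cy']],[0,0,1]])
    return cv2.projectPoints(np.float64(P),cv2.Rodrigues(M[:3,:3])[0],M[:3,3],K,np.array([c['k1'],0,0,0.]))[0][:,0]
E
python3 - <<'E'
from plan import *
s=robot.get_state();I=cv2.imread('pics/w2.png');h=cv2.cvtColor(I,cv2.COLOR_BGR2HSV)
m=((h[...,1]>120)&((h[...,0]<5)|(h[...,0]>174))&(h[...,2]>80)).astype('u1')
c=comp(m,(330,15,365,85));print('red',cen(c),cv2.boundingRect(c))
mg=((h[...,1]>120)&(h[...,0]>45)&(h[...,0]<85)).astype('u1');g=comp(mg,(330,180,365,240));print('green',cen(g),cv2.boundingRect(g))
print('wrist-scene',tri(ray('wrist',[cen(c)],s),ray('scene',[[300.27,283.13]])))
for n,x,z in(('plate top in',-.033,.147),('corner',0,.085),('lip top in',.019,.1087),('lip top out',.026,.1125),('lip base out',.0318,.1019),('lip low',.035,.095)):
    print(n,proj([ORG+L.apply([x,y,z]) for y in(.095,.055,-.055,-.095)],s).round(1).tolist())
gr=cv2.cvtColor(I,cv2.COLOR_BGR2GRAY);print('profile y=120',gr[116:125,285:356].mean(0).astype(int).tolist())
E
```

```text
red [345.36189481017067, 50.28073841866945] (340, 26, 12, 49)
green [343.57524875621885, 208.47014925373134] (337, 192, 12, 41)
wrist-scene [[6.60769874e-01 4.40606864e-02 1.03487544e-01 2.05479178e-04]]
plate top in [[302.4, -2.7], [303.0, 55.8], [304.6, 200.9], [305.2, 247.3]]
corner [[306.2, 27.9], [306.6, 73.7], [307.6, 189.4], [308.0, 227.3]]
lip top in [[337.0, 23.5], [336.6, 71.1], [335.4, 191.0], [335.0, 230.1]]
lip top out [[346.0, 23.5], [345.4, 71.1], [343.5, 191.0], [342.8, 230.2]]
lip base out [[345.2, 27.8], [344.6, 73.7], [342.8, 189.3], [342.2, 227.3]]
lip low [[344.2, 30.4], [343.6, 75.2], [342.0, 188.3], [341.4, 225.6]]
profile y=120 [181, 184, 189, 187, 161, 104, 43, 12, 8, 7, 6, 9, 8, 13, 20, 23, 27, 27, 25, 26, 24, 25, 26, 22, 19, 13, 18, 22, 25, 23, 21, 23, 25, 24, 23, 23, 27, 23, 25, 24, 25, 25, 25, 23, 23, 23, 20, 22, 22, 22, 22, 22, 23, 24, 18, 20, 25, 23, 23, 24, 24, 24, 34, 71, 115, 134, 144, 152, 155, 156, 156]
```

```bash
sed -i 's/apply(\[.031,0,0\])/apply([.029,0,0])/' plan.py
python3 - <<'E'
from plan import *
p,q=cur();p,q=rows(p,q,*tool(seat(-1,.006),YAW,28,.106,.02),8,255)
E
```

```text
[[[0.2, 0.3, 12.5], [-0.0, 0.0, -0.0], 255], [[0.2, 0.3, 12.4], [-0.001, 0.0, -0.001], 255], [[0.3, 0.3, 12.5], [0.0, 0.0, 0.0], 255], [[0.2, 0.3, 12.5], [-0.0, 0.001, -0.0], 255], [[0.2, 0.2, 12.5], [-0.0, -0.0, -0.0], 255], [[0.2, 0.3, 12.4], [-0.001, -0.0, -0.001], 255], [[0.2, 0.3, 12.5], [0.0, 0.0, 0.0], 255], [[0.2, 0.3, 12.5], [-0.0, 0.0, -0.0], 255]]
end [ 0.5035 -0.0985  0.3389] [0.70335, 0.66842, 0.16662, 0.17538] err 3e-05 max turn 0.001
```

>>> {"fn": "send_rows", "kwargs": {"steps": [[[0.4,1.2,12.5],[0,0,0],255],[[0.4,1.1,12.5],[-0.001,0,-0.001],255],[[0.4,0,12.5],[0,0,0],255],[[0.4,0,12.5],[0,0,0],255],[[0.4,0,12.5],[0,0,0],255],[[0.4,0,12.5],[-0.001,0,-0.001],255],[[0.4,0,12.5],[0,0,0],255],[[0.4,0,12.5],[0,0,0],255]]}}

```text
t: 8.3
eef_pos: [0.5041, -0.0953, 0.3392]
orientation: [0.702, 0.669, 0.167, 0.176]
ft_force: [0.5, -0.4, -1.3]
finger_gap: 0.0133
grip_force: 40.6
```

>>> {"fn": "send_rows", "kwargs": {"steps": [[[0,0,4],[0,0,0],255],[[0,0,4],[0,0,0],255],[[0,0,3],[0,0,0],255],[[0,0,2],[0,0,0],255],[[0,0,1],[0,0,0],255],[[0,0,0],[0,0,0],255],[[0,0,0],[0,0,0],255],[[0,0,0],[0,0,0],255]]}}

```text
t: 9.3
eef_pos: [0.5103, -0.0957, 0.3277]
orientation: [0.702, 0.669, 0.167, 0.176]
ft_force: [-0.2, -0.4, -2.6]
finger_gap: 0.0135
grip_force: 40.5
```

Run:
```python
from plan import *
s=robot.get_state();w=robot.grab_frame('wrist')[:,:,::-1];sc=robot.grab_frame('scene')[:,:,::-1]
print(s['t'],s['eef_pos'],s['ft_force'])
cv2.imwrite('pics/v3.png',np.hstack([cv2.resize(w,(400,300)),cv2.resize(sc[170:320,170:370],(400,300))]))
cv2.imwrite('pics/s3.png',sc)
```

```text
9.3 [ 0.51032394 -0.09565675  0.32772786] [-0.15095315 -0.35082511 -2.61475557]
```

View pics/v3.png

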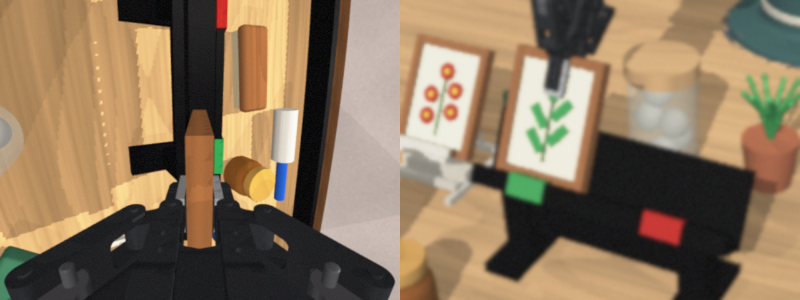

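The print's foot is above the groove and the lip. In this crop it sits about 20 px right of the green tab, so I'll check by projection whether that is only parallax.

Run:
```python
from plan import *
c=robot.get_calibration('scene');K=np.array([[c['fx'],0,c['cx']],[0,c['fy'],c['cy']],[0,0,1]])
pr=lambda P:((cv2.projectPoints(np.float64(P),c['rvec'],c['tvec'],K,np.array([c['k1'],0,0,0.]))[0][:,0]-[170,170])*2+[400,0]).round(1).tolist()
p,q=cur()
o=p+q.apply([0,0,.155+.106])
print('held: foot corners, top corners',pr([o+q.apply(v) for v in([-.05,.007,0],[.05,.007,0],[-.05,.007,-.13],[.05,.007,-.13])]))
print('tab',pr([ORG+L.apply([.031,-.075,.103])]))
print('foot in ledge frame',L.inv().apply(o-ORG).round(4))
```

```text
held: foot corners, top corners [[493.7, 170.1], [578.6, 194.7], [516.3, 44.1], [603.5, 64.4]]
tab [[523.8, 187.9]]
foot in ledge frame [ 0.0091 -0.0719  0.0975]
```

The projection agrees within 3 mm, so it is parallax. I'll shift −4 mm along the ledge and lower to contact.

>>> {"fn": "send_rows", "kwargs": {"steps": [[[-2,0,2],[0,0,0],255],[[-2,0,2],[0,0,0],255],[[0,0,1],[0,0,0],255],[[0,0,1],[0,0,0],255],[[0,0,0],[0,0,0],255],[[0,0,0],[0,0,0],255],[[0,0,0],[0,0,0],255],[[0,0,0],[0,0,0],255]]}}

```text
t: 10.4
eef_pos: [0.513, -0.0998, 0.3224]
orientation: [0.702, 0.669, 0.167, 0.176]
ft_force: [0.0, -0.6, -1.6]
finger_gap: 0.0134
grip_force: 40.5
```

>>> {"fn": "send_rows", "kwargs": {"steps": [[[0,0,0.5],[0,0,0],255],[[0,0,0.5],[0,0,0],255],[[0,0,0.5],[0,0,0],255],[[0,0,0.5],[0,0,0],255],[[0,0,0],[0,0,0],255],[[0,0,0],[0,0,0],255],[[0,0,0],[0,0,0],255],[[0,0,0],[0,0,0],255]]}}

```text
t: 11.4
eef_pos: [0.5139, -0.0998, 0.3209]
orientation: [0.702, 0.669, 0.167, 0.176]
ft_force: [-4.6, 1.1, 3.8]
finger_gap: 0.0135
grip_force: 41.5
```

>>> {"fn": "send_rows", "kwargs": {"steps": [[[0,0,-0.5],[0,0,0],255],[[0,-1,0],[0,0,0],255],[[0,-1,0],[0,0,0],255],[[0,-1,0],[0,0,0],255],[[0,-1,0],[0,0,0],255],[[0,-0.5,0],[0,0,0],255],[[0,0,0],[0,0,0],255],[[0,0,0],[0,0,0],255]]}}

```text
t: 12.4
eef_pos: [0.5098, -0.0996, 0.3189]
orientation: [0.702, 0.669, 0.167, 0.176]
ft_force: [1.8, 0.1, -2.3]
finger_gap: 0.0135
grip_force: 40.4
```

Run:
```python
from plan import *
p,q=cur();o=p+q.apply([0,0,.261])
print('foot in ledge frame',L.inv().apply(o-ORG).round(4),'force in tool',q.inv().apply(robot.get_state()['ft_force']).round(1))
```

```text
foot in ledge frame [ 0.0088 -0.0759  0.0888] force in tool [0.2 0.5 2.8]
```

>>> {"fn": "send_rows", "kwargs": {"steps": [[[0,-1,0.5],[0,0,0],255],[[0,0,0],[0,0,0],255],[[0,0,0],[0,0,0],200],[[0,0,0],[0,0,0],180],[[0,0,0],[0,0,0],150],[[0,0,0],[0,0,0],100],[[0,0,0],[0,0,0],50],[[0,0,0],[0,0,0],0]]}}

```text
t: 13.4
eef_pos: [0.5091, -0.0996, 0.3179]
orientation: [0.702, 0.669, 0.167, 0.176]
ft_force: [-0.7, -0.2, 1.1]
finger_gap: 0.0838
grip_force: 0.0
```

>>> {"fn": "send_rows", "kwargs": {"steps": [[[0,0,0],[0,0,0],0],[[0,0,0],[0,0,0],0],[[0,0,-10],[0,0,0],0],[[0,0,-20],[0,0,0],0],[[0,0,-25],[0,0,0],0],[[0,0,-25],[0,0,0],0],[[0,0,-25],[0,0,0],0],[[0,0,-25],[0,0,0],0]]}}

```text
t: 14.4
eef_pos: [0.447, -0.0963, 0.4341]
orientation: [0.702, 0.669, 0.167, 0.177]
ft_force: [0.9, 0.7, 0.2]
finger_gap: 0.0854
grip_force: 0.0
```

Run:
```python
from plan import *
sc=robot.grab_frame('scene')[:,:,::-1]
cv2.imwrite('pics/v4.png',cv2.resize(sc[150:330,150:370],(733,600)));cv2.imwrite('pics/s4.png',sc)
p,q=cur();p,q=rows(p,q,*tool([.545,-.301,.0325],-1.5,31.5,.105,.09),8,0)
```

```text
[[[-25.4, -14.5, 7.4], [-0.007, 0.002, -0.002], 0], [[-25.5, -14.6, 7.2], [-0.007, 0.001, -0.003], 0], [[-25.4, -14.8, 7.1], [-0.006, 0.002, -0.002], 0], [[-25.4, -14.8, 6.9], [-0.007, 0.002, -0.002], 0], [[-25.3, -14.9, 6.8], [-0.007, 0.001, -0.003], 0], [[-25.4, -15.1, 6.7], [-0.007, 0.002, -0.002], 0], [[-25.3, -15.1, 6.5], [-0.007, 0.002, -0.002], 0], [[-25.3, -15.3, 6.3], [-0.007, 0.001, -0.003], 0]]
end [ 0.3621 -0.2963  0.3309] [0.68929, 0.67162, 0.18936, 0.19478] err 4e-05 max turn 0.007
```

View pics/v4.png

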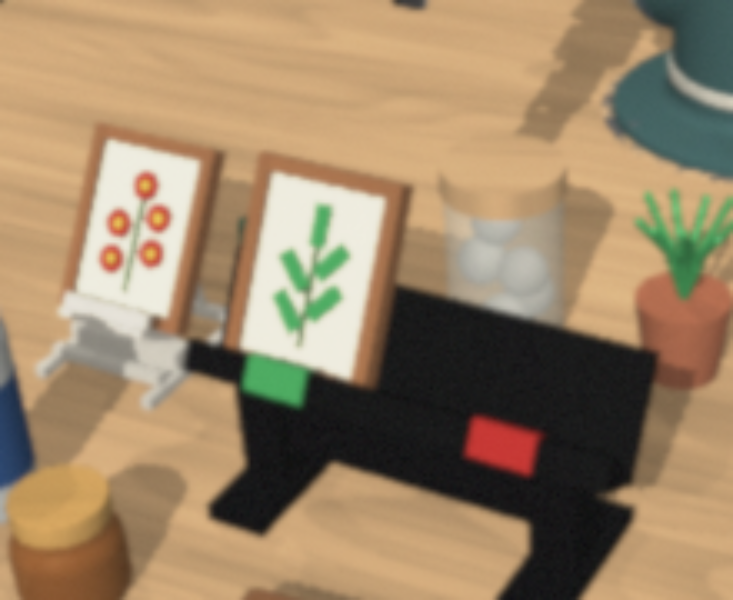

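The leaf print stands in the groove behind the green tab (crop 275,380), leaning on the plate. Now for the flower print.

>>> {"fn": "send_rows", "kwargs": {"steps": [[[-25.4,-14.5,7.4],[-0.007,0.002,-0.002],0],[[-25.5,-14.6,7.2],[-0.007,0.001,-0.003],0],[[-25.4,-14.8,7.1],[-0.006,0.002,-0.002],0],[[-25.4,-14.8,6.9],[-0.007,0.002,-0.002],0],[[-25.3,-14.9,6.8],[-0.007,0.001,-0.003],0],[[-25.4,-15.1,6.7],[-0.007,0.002,-0.002],0],[[-25.3,-15.1,6.5],[-0.007,0.002,-0.002],0],[[-25.3,-15.3,6.3],[-0.007,0.001,-0.003],0]]}}

```text
t: 15.45
eef_pos: [0.3628, -0.2971, 0.326]
orientation: [0.69, 0.672, 0.188, 0.193]
ft_force: [0.4, -0.4, -0.3]
finger_gap: 0.0855
grip_force: 0.0
```

Run:
```python
from plan import *
s=robot.get_state();w=robot.grab_frame('wrist')[:,:,::-1];cv2.imwrite('pics/w5.png',w)
print(s['t'],s['eef_pos'],s['orientation'],s['ft_force'])
Rp=(R.from_euler('z',-1.5,degrees=True)*R.from_euler('y',-31.5,degrees=True))
print(proj([np.array([.545,-.301,.0325])+Rp.apply(v) for v in([.007,.05,.13],[.007,-.05,.13],[-.007,.05,.13],[-.007,-.05,.13])],s).round(1).tolist())
```

```text
15.45 [ 0.36277909 -0.29705752  0.3259729 ] [0.68977752 0.67185262 0.18835581 0.19324367] [ 0.40760875 -0.43349549 -0.26380093]
[[337.1, 177.1], [334.6, 340.8], [311.0, 177.1], [311.9, 340.8]]
```

View pics/w5.png

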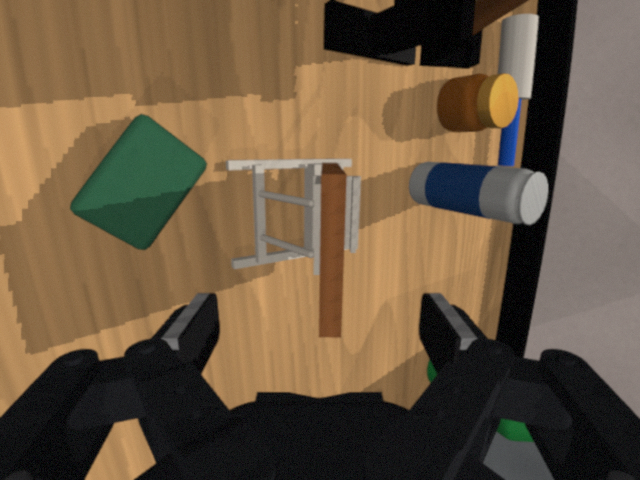

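The flower print's top edge is at x 320–344, y 175–337 px, which puts it 8 mm along +y of the tool axis. I'll shift by that, advance 85 mm and grip.

>>> {"fn": "send_rows", "kwargs": {"steps": [[[0,4,10],[0,0,0],0],[[0,4,15],[0,0,0],0],[[0,0,15],[0,0,0],0],[[0,0,15],[0,0,0],0],[[0,0,15],[0,0,0],0],[[0,0,10],[0,0,0],0],[[0,0,5],[0,0,0],0],[[0,0,0],[0,0,0],0]]}}

```text
t: 16.5
eef_pos: [0.4143, -0.2976, 0.2575]
orientation: [0.69, 0.672, 0.188, 0.193]
ft_force: [-0.4, -0.0, -0.5]
finger_gap: 0.0853
grip_force: 0.0
```

>>> {"fn": "send_rows", "kwargs": {"steps": [[[0,0,0],[0,0,0],0],[[0,0,0],[0,0,0],255],[[0,0,0],[0,0,0],255],[[0,0,0],[0,0,0],255],[[0,0,0],[0,0,0],255],[[0,0,0],[0,0,0],255],[[0,0,0],[0,0,0],255],[[0,0,0],[0,0,0],255]], "force": 40}}

```text
t: 17.5
eef_pos: [0.4143, -0.2976, 0.2579]
orientation: [0.69, 0.672, 0.188, 0.193]
ft_force: [0.5, 0.8, 3.2]
finger_gap: 0.0138
grip_force: 39.4
```

Run:
```python
from plan import *
p,q=cur();z=-q.as_matrix()[:,2];print(p,'lean',np.degrees(np.arccos(z[2])),'h est',(p[2]-.0337)/z[2]-.155, robot.get_state()['ft_force'])
p2=p+z*.2;h=(p[2]-.0337)/z[2]-.155
print(seat(1));rows(p2,q,*tool(seat(1,.006),YAW,28,h,.12),24,255)
```

```text
[ 0.41434127 -0.29762282  0.25785679] lean 31.29206129393972 h est 0.1073156389333729 [0.52947687 0.79310669 3.2159956 ]
[0.63753393 0.04492759 0.088     ]
[[[14.7, 5.1, 3.1], [0.002, -0.001, 0.001], 255], [[14.7, 5.1, 3.1], [0.003, -0.0, 0.001], 255], [[14.7, 5.1, 3.1], [0.002, -0.001, 0.001], 255], [[14.7, 5.1, 3.1], [0.003, -0.0, 0.0], 255], [[14.7, 5.1, 3.1], [0.002, -0.001, 0.001], 255], [[14.8, 5.1, 3.0], [0.002, -0.0, 0.001], 255], [[14.7, 5.1, 3.0], [0.003, -0.001, 0.001], 255], [[14.7, 5.0, 3.0], [0.002, -0.0, 0.001], 255]]
[[[14.8, 5.1, 3.0], [0.003, -0.001, 0.001], 255], [[14.7, 5.1, 2.9], [0.002, -0.0, 0.001], 255], [[14.8, 5.0, 3.0], [0.002, -0.001, 0.001], 255], [[14.7, 5.1, 2.9], [0.003, -0.0, 0.0], 255], [[14.8, 5.0, 2.9], [0.002, -0.001, 0.001], 255], [[14.8, 5.0, 2.9], [0.003, -0.0, 0.001], 255], [[14.7, 5.1, 2.8], [0.002, -0.001, 0.001], 255], [[14.8, 5.0, 2.9], [0.002, -0.0, 0.001], 255]]
[[[14.8, 5.0, 2.8], [0.003, -0.001, 0.001], 255], [[14.8, 5.0, 2.8], [0.002, -0.0, 0.001], 255], [[14.8, 5.0, 2.8], [0.002, -0.001, 0.001], 255], [[14.8, 5.0, 2.7], [0.003, -0.0, 0.0], 255], [[14.8, 5.0, 2.8], [0.002, -0.001, 0.001], 255], [[14.8, 5.0, 2.7], [0.003, -0.001, 0.001], 255], [[14.9, 5.0, 2.7], [0.002, -0.0, 0.001], 255], [[14.8, 5.0, 2.7], [0.002, -0.001, 0.001], 255]]
end [0.4636 0.0538 0.4284] [0.70327, 0.66842, 0.1667, 0.17562] err 5e-05 max turn 0.003
```

Run:
```python
from plan import *
p,q=cur();z=-q.as_matrix()[:,2];u=np.array([0,0,.07])
p1,q1=rows(p,q,p+z*.03,q,2,255);p1,q1=rows(p1,q1,p+z*.2+u,q,8,255)
t,tq=tool(seat(1,.006),YAW,28,.107,.12)
p1,q1=rows(p1,q1,t+u,tq,16,255);rows(p1,q1,t,tq,8,255)
```

```text
[[[-0.0, 0.0, -15.0], [0.0, 0.0, 0.0], 255], [[0.0, 0.0, -15.0], [0.0, 0.0, 0.0], 255], [[0, 0, 0], [0, 0, 0], 255], [[0, 0, 0], [0, 0, 0], 255], [[0, 0, 0], [0, 0, 0], 255], [[0, 0, 0], [0, 0, 0], 255], [[0, 0, 0], [0, 0, 0], 255], [[0, 0, 0], [0, 0, 0], 255]]
end [ 0.3988 -0.2972  0.2835] [0.68983, 0.67187, 0.1884, 0.19298] err 0.0 max turn 0.0
[[[0.0, 4.5, -28.7], [0.0, 0.0, 0.0], 255], [[0.0, 4.6, -28.8], [0.0, 0.0, 0.0], 255], [[0.0, 4.5, -28.7], [0.0, 0.0, 0.0], 255], [[0.0, 4.6, -28.7], [0.0, 0.0, 0.0], 255], [[0.0, 4.5, -28.7], [0.0, 0.0, 0.0], 255], [[0.0, 4.6, -28.8], [0.0, 0.0, 0.0], 255], [[0.0, 4.5, -28.7], [0.0, 0.0, 0.0], 255], [[0.0, 4.6, -28.7], [0.0, 0.0, 0.0], 255]]
end [ 0.3105 -0.295   0.4988] [0.68983, 0.67187, 0.1884, 0.19298] err 4e-05 max turn 0.0
[[[22.0, 7.7, 4.7], [0.004, -0.001, 0.001], 255], [[22.1, 7.6, 4.7], [0.003, -0.001, 0.002], 255], [[22.1, 7.6, 4.6], [0.004, -0.0, 0.001], 255], [[22.1, 7.7, 4.6], [0.003, -0.001, 0.001], 255], [[22.0, 7.6, 4.6], [0.004, -0.001, 0.002], 255], [[22.2, 7.6, 4.4], [0.004, -0.001, 0.001], 255], [[22.1, 7.6, 4.5], [0.00
[... 281 characters left out ...]
.2], [0.004, -0.001, 0.001], 255], [[22.2, 7.5, 4.1], [0.003, -0.001, 0.001], 255], [[22.2, 7.5, 4.1], [0.004, -0.001, 0.002], 255], [[22.3, 7.4, 4.1], [0.003, -0.001, 0.001], 255]]
end [0.4637 0.0537 0.498 ] [0.70327, 0.66842, 0.1667, 0.17562] err 5e-05 max turn 0.004
[[[0.0, -4.1, 7.7], [0.0, 0.0, -0.0], 255], [[0.0, -4.1, 7.7], [0.0, 0.0, -0.0], 255], [[0.0, -4.1, 7.8], [0.0, 0.0, -0.0], 255], [[0.0, -4.1, 7.7], [0.0, 0.0, -0.0], 255], [[0.0, -4.1, 7.7], [0.0, 0.0, -0.0], 255], [[0.0, -4.1, 7.7], [0.0, 0.0, -0.0], 255], [[0.0, -4.1, 7.7], [0.0, 0.0, -0.0], 255], [[0.0, -4.1, 7.8], [0.0, 0.0, -0.0], 255]]
end [0.4638 0.0537 0.4281] [0.70327, 0.66842, 0.1667, 0.17562] err 6e-05 max turn 0.0
```

>>> {"fn": "send_rows", "kwargs": {"steps": [[[0,0,-5],[0,0,0],255],[[0,0,-10],[0,0,0],255],[[0,0,-15],[0,0,0],255],[[0,4.5,-28.7],[0,0,0],255],[[0,4.6,-28.8],[0,0,0],255],[[0,4.5,-28.7],[0,0,0],255],[[0,4.6,-28.7],[0,0,0],255],[[0,4.5,-28.7],[0,0,0],255]]}}

```text
t: 18.5
eef_pos: [0.3427, -0.2957, 0.4187]
orientation: [0.69, 0.672, 0.188, 0.193]
ft_force: [-0.1, -0.6, -1.6]
finger_gap: 0.0135
grip_force: 39.4
```

>>> {"fn": "send_rows", "kwargs": {"steps": [[[0,4.6,-28.8],[0,0,0],255],[[0,4.5,-28.7],[0,0,0],255],[[0,4.6,-28.7],[0,0,0],255],[[22.0,7.7,4.7],[0.004,-0.001,0.001],255],[[22.1,7.6,4.7],[0.003,-0.001,0.002],255],[[22.1,7.6,4.6],[0.004,0,0.001],255],[[22.1,7.7,4.6],[0.003,-0.001,0.001],255],[[22.0,7.6,4.6],[0.004,-0.001,0.002],255]]}}

```text
t: 19.5
eef_pos: [0.3582, -0.1853, 0.4983]
orientation: [0.694, 0.671, 0.181, 0.187]
ft_force: [0.9, 0.4, -1.2]
finger_gap: 0.0134
grip_force: 39.5
```

>>> {"fn": "send_rows", "kwargs": {"steps": [[[22.2,7.6,4.4],[0.004,-0.001,0.001],255],[[22.1,7.6,4.5],[0.003,-0.001,0.001],255],[[22.1,7.5,4.4],[0.004,0,0.001],255],[[22.2,7.6,4.4],[0.003,-0.001,0.002],255],[[22.1,7.6,4.3],[0.004,-0.001,0.001],255],[[22.2,7.5,4.3],[0.003,-0.001,0.001],255],[[22.2,7.5,4.2],[0.004,0,0.002],255],[[22.2,7.5,4.2],[0.004,-0.001,0.001],255]]}}

```text
t: 20.5
eef_pos: [0.4348, -0.0111, 0.498]
orientation: [0.701, 0.669, 0.17, 0.178]
ft_force: [-0.1, -1.1, -2.0]
finger_gap: 0.0136
grip_force: 39.4
```

>>> {"fn": "send_rows", "kwargs": {"steps": [[[22.2,7.5,4.1],[0.003,-0.001,0.001],255],[[22.2,7.5,4.1],[0.004,-0.001,0.002],255],[[22.3,7.4,4.1],[0.003,-0.001,0.001],255],[[0,-4.1,7.7],[0,0,0],255],[[0,-8.2,15.4],[0,0,0],255],[[0,-8.2,15.4],[0,0,0],255],[[0,-8.2,15.4],[0,0,0],255],[[0,-4.1,7.7],[0,0,0],255]]}}

```text
t: 21.5
eef_pos: [0.4635, 0.0534, 0.4265]
orientation: [0.704, 0.668, 0.166, 0.175]
ft_force: [0.2, 1.0, -1.2]
finger_gap: 0.0137
grip_force: 39.4
```

Run:
```python
from plan import *
s=robot.get_state();print(s['t'],s['eef_pos'],s['orientation'],s['finger_gap'],s['ft_force'])
p,q=cur();o=p+q.apply([0,0,.262]);print('foot ledge',L.inv().apply(o-ORG).round(4))
p,q=rows(p,q,*tool(seat(1,.006),YAW,28,.107,.01),8,255)
```

```text
21.5 [0.46349794 0.05342049 0.42646161] [0.70356135 0.66840639 0.1660339  0.17512014] 0.013713965374035266 [ 0.24319786  0.99730706 -1.24581413]
foot ledge [-0.0455  0.0745  0.195 ]
[[[0.1, 0.1, 13.6], [-0.0, 0.0, -0.0], 255], [[0.0, 0.2, 13.6], [-0.0, 0.0, -0.0], 255], [[0.1, 0.1, 13.5], [-0.0, 0.0, -0.0], 255], [[0.0, 0.1, 13.6], [-0.001, 0.0, -0.0], 255], [[0.1, 0.2, 13.6], [0.0, 0.0, -0.0], 255], [[0.0, 0.1, 13.6], [0.0, 0.001, -0.0], 255], [[0.0, 0.1, 13.6], [-0.0, -0.0, -0.0], 255], [[0.1, 0.1, 13.5], [-0.0, -0.0, -0.0], 255]]
end [0.5152 0.0511 0.331 ] [0.70339, 0.66841, 0.16672, 0.17514] err 5e-05 max turn 0.001
```

>>> {"fn": "send_rows", "kwargs": {"steps": [[[0.4,1,13.6],[0,0,0],255],[[0,0.6,13.6],[0,0,0],255],[[0,0,13.6],[-0.001,0,0],255],[[0,0,13.6],[0,0,0],255],[[0,0,13.6],[0,0,0],255],[[0,0,13.6],[0,0,0],255],[[0,0,13.6],[0,0,0],255],[[0,0,10],[0,0,0],255]]}}

```text
t: 22.5
eef_pos: [0.5149, 0.0515, 0.335]
orientation: [0.703, 0.668, 0.167, 0.176]
ft_force: [-0.0, -1.3, -1.3]
finger_gap: 0.0138
grip_force: 39.4
```

>>> {"fn": "send_rows", "kwargs": {"steps": [[[0,0,3],[0,0,0],255],[[0,0,2],[0,0,0],255],[[0,0,2],[0,0,0],255],[[0,0,2],[0,0,0],255],[[0,0,1],[0,0,0],255],[[0,0,0],[0,0,0],255],[[0,0,0],[0,0,0],255],[[0,0,0],[0,0,0],255]]}}

```text
t: 23.5
eef_pos: [0.5192, 0.0513, 0.3272]
orientation: [0.703, 0.668, 0.167, 0.176]
ft_force: [0.4, 0.1, -1.2]
finger_gap: 0.0134
grip_force: 39.4
```

Run:
```python
from plan import *
sc=robot.grab_frame('scene')[:,:,::-1]
p,q=cur();o=p+q.apply([0,0,.262])
print('foot ledge',L.inv().apply(o-ORG).round(4),'ftool',q.inv().apply(robot.get_state()['ft_force']).round(1))
cv2.imwrite('pics/v6.png',cv2.resize(sc[150:330,170:390],(733,600)))
```

```text
foot ledge [0.0107 0.0753 0.0961] ftool [-0.9 -0.9  2. ]
```

View pics/v6.png

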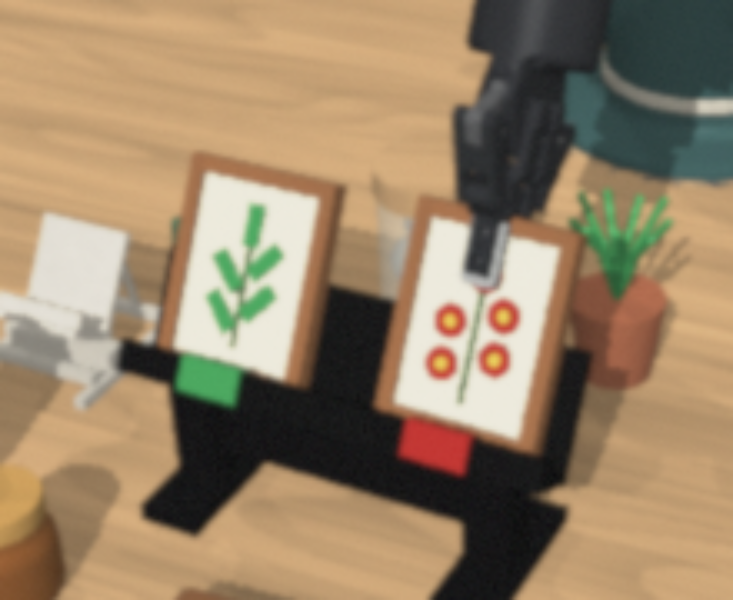

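The flower print is poised over the groove behind the red tab (435,445) with the same parallax as the leaf. Lowering to contact.

>>> {"fn": "send_rows", "kwargs": {"steps": [[[0,-1,1.5],[0,0,0],255],[[0,-1,1],[0,0,0],255],[[0,0,1],[0,0,0],255],[[0,0,0.5],[0,0,0],255],[[0,0,0],[0,0,0],255],[[0,0,0],[0,0,0],255],[[0,0,0],[0,0,0],255],[[0,0,0],[0,0,0],255]]}}

```text
t: 24.55
eef_pos: [0.5193, 0.0513, 0.3227]
orientation: [0.703, 0.668, 0.167, 0.176]
ft_force: [-1.1, 0.1, -1.9]
finger_gap: 0.0135
grip_force: 39.4
```

>>> {"fn": "send_rows", "kwargs": {"steps": [[[0,0,0.5],[0,0,0],255],[[0,0,0.5],[0,0,0],255],[[0,0,0.5],[0,0,0],255],[[0,0,0],[0,0,0],255],[[0,0,0],[0,0,0],255],[[0,0,0],[0,0,0],255],[[0,0,0],[0,0,0],255],[[0,0,0],[0,0,0],255]]}}

```text
t: 25.55
eef_pos: [0.52, 0.0511, 0.3219]
orientation: [0.703, 0.668, 0.167, 0.176]
ft_force: [-4.4, -2.3, 4.6]
finger_gap: 0.0137
grip_force: 40.5
```

>>> {"fn": "send_rows", "kwargs": {"steps": [[[0,0,-0.7],[0,0,0],255],[[0,-1,0],[0,0,0],255],[[0,-1,0],[0,0,0],255],[[0,-1,0],[0,0,0],255],[[0,-0.5,0],[0,0,0],255],[[0,0,0.3],[0,0,0],255],[[0,0,0],[0,0,0],255],[[0,0,0],[0,0,0],255]]}}

```text
t: 26.55
eef_pos: [0.5168, 0.0514, 0.3202]
orientation: [0.703, 0.668, 0.167, 0.176]
ft_force: [-0.4, -1.0, 2.0]
finger_gap: 0.0137
grip_force: 39.7
```

>>> {"fn": "send_rows", "kwargs": {"steps": [[[0,0,0],[0,0,0],255],[[0,0,0],[0,0,0],200],[[0,0,0],[0,0,0],180],[[0,0,0],[0,0,0],150],[[0,0,0],[0,0,0],100],[[0,0,0],[0,0,0],50],[[0,0,0],[0,0,0],0],[[0,0,0],[0,0,0],0]]}}

```text
t: 27.55
eef_pos: [0.5167, 0.0514, 0.3201]
orientation: [0.703, 0.668, 0.167, 0.176]
ft_force: [-0.0, 0.4, 0.2]
finger_gap: 0.0848
grip_force: 0.0
```

>>> {"fn": "send_rows", "kwargs": {"steps": [[[0,0,0],[0,0,0],0],[[0,0,0],[0,0,0],0],[[0,0,-10],[0,0,0],0],[[0,0,-20],[0,0,0],0],[[0,0,-25],[0,0,0],0],[[0,0,-25],[0,0,0],0],[[0,0,-25],[0,0,0],0],[[0,0,-20],[0,0,0],0]]}}

```text
t: 28.55
eef_pos: [0.4569, 0.0545, 0.4327]
orientation: [0.703, 0.668, 0.168, 0.176]
ft_force: [-0.9, -0.0, 0.7]
finger_gap: 0.0854
grip_force: 0.0
```

Run:
```python
from plan import *
sc=robot.grab_frame('scene')[:,:,::-1];t=robot.grab_frame('top')[:,:,::-1]
cv2.imwrite('pics/v7.png',np.hstack([cv2.resize(sc[150:330,170:390],(400,327)),cv2.resize(t[150:250,260:400],(400,327))]))
cv2.imwrite('pics/s7.png',sc);cv2.imwrite('pics/t7.png',t)
c=robot.get_calibration('scene');K=np.array([[c['fx'],0,c['cx']],[0,c['fy'],c['cy']],[0,0,1]])
pr=lambda P:((cv2.projectPoints(np.float64(P),c['rvec'],c['tvec'],K,np.array([c['k1'],0,0,0.]))[0][:,0]-[170,150])*[400/220,327/180]).round(0).tolist()
for sd in(-1,1):
    r=L*R.from_euler('y',-28,degrees=True)
    print(sd,'ideal print corners BL BR TL TR',pr([seat(sd)+r.apply(v) for v in([.007,-.05,0],[.007,.05,0],[.007,-.05,.13],[.007,.05,.13])]))
```

```text
-1 ideal print corners BL BR TL TR [[85.0, 196.0], [162.0, 218.0], [106.0, 82.0], [184.0, 101.0]]
1 ideal print corners BL BR TL TR [[202.0, 230.0], [288.0, 255.0], [226.0, 111.0], [313.0, 131.0]]
```

View pics/v7.png

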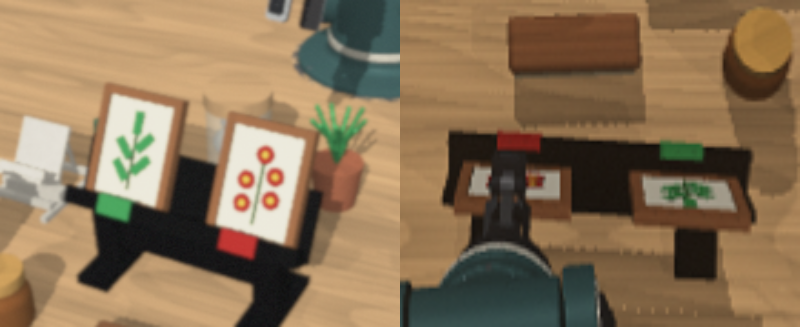

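Both prints match the ideal seated corners: leaf within about 3 mm and flower about 6 mm along the ledge. Both are in the groove and the gripper is clear.

```bash
python3 -c "
from cell import robot
print(robot.job_done())"
```

```text
the job is handed in; nothing more can be done
None
```

I stood both prints in the ledge's groove, leaf at the green tab and flower at the red tab (about 3 mm and 6 mm off the ideal position by camera), and handed the job in at about 28.7 s; no verdict was returned.

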